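# Unlock the parts tray and hold it level over its dock

### The arm

A 6-joint arm with a two-finger parallel gripper is mounted at the origin on the work surface. World frame = base frame: x ahead of the robot, y to its left, z up, the work surface at z = 0. Lengths are in mm, angles in rad, forces in N, time in s.
With the tool pointing down it reaches from about 325 to 750 mm from the base axis. Payload 7.6 kg.
Tool frame: the origin (TCP) lies on the mounting face of the last link; the fingertips stand 173 mm ahead of it and the grasp point (between the pads) lies 155 mm ahead of it (ctrl.tcp_to_grasp is the distance from the TCP to the grasp point, in mm); y points along the fingers, x is the direction in which the jaws open and shut, and the axes are right-handed (so a half turn about y gives the same grasp; the last joint's range is limited). The gripper opens to 85 mm and grips with 20 to 120 N. Pads are 22 mm wide; open, the fingers measure 114 mm over their backs; the gripper's body (76 mm by 85 mm) begins 54 mm behind the grasp point. The pads swing forward as they close: fully open they stand 13 mm farther back than shut.
Start: joints at [1.133, 0.052, 1.401, -0, 1.689, -0.07], TCP at [188.749, 489.901, 404.723] pointing down, gripper open.
Joint ranges: [-2.9, 2.9], [-0.91, 2.17], [0.12, 2.37], [-1.06, 4.2], [0.26, 2.73], [-2.93, 2.93]. Speed limits (rad/s): [2.57, 2.57, 3.01, 3.14, 3.14, 3.14].

### API

Orientations are given as a unit quaternion [w, x, y, z].
In Python, from plant import ctrl, optics gives the robot as it stands.
- The arm moves only by the tool send_rows, never from a script. Its argument "motion" is a list of rows, each a list of 5 numbers: the closure, from -1 (fully open) to 1 (shut), so that 0 is half open, then the shift along the tool's x, y, z in mm, then the turn about the tool's y in degrees. In form: [[grip, tx, ty, tz, yaw], ...]. A call has 1 to 10 rows; each row shifts and turns the commanded pose from where the row before left it, along the tool's axes as they then stand; what a row does not reach is not made up. A row lasts 1/10 s, in which the tool goes at most 50 mm and 8.59 degrees, less where a joint would pass 70% of its speed; a pose out of reach is approached as far as the arm can. A call with a gripper value outside its range is refused whole. The fingers move at their own pace and stop on an object; "grip_force" is the grip in N (left out, the last holds). Time passes only in rows, so rows that do not move let the fingers close. It gives the time, the measured TCP pose, the force and the opening at its end, in the units of the state.
- ctrl.observe(): the state, without advancing time (a new reading comes with each control period).
- optics.snapshot(name): name is "side" or "top" or "wrist"; returns a dict with "img" (480x640x3 uint8, red, green, blue), "depth" (480x640 float32, mm along the optical axis (not along the pixel's ray), 0 where there is no reading), "fx", "fy", "cx", "cy" (pixels), "origin" and "rotation" of the camera in the world. Camera axes: x right, y up, looking along -z (the intrinsics and any distortion apply to the point x, -y, -z); pixel columns grow to the right and rows downward; lengths in mm; the calibration is good to about 2 mm. A picture is of the moment at which its call begins.
- ctrl.hand_in(): hands the job in, once; it reports no verdict.
The state is a dict: "time_s": time; "joint_positions": joint angles; "joint_vel": joint speeds; "joint_efforts": joint torques, N m; "tcp_pos": TCP position; "tcp_rot": TCP orientation; "wrist_force": force on the tool from outside, world axes, zero at the start; "moment": the same for the moment, N m; "gripper_width": finger opening in mm.
Only numpy, scipy, OpenCV 4.12 (cv2) and the standard library are available. Lean on these libraries where they do the work, as an engineer would, in place of code of your own. Each camera call takes 0.05 s, during which the arm holds its last target.

### The job

I want to wipe the dock under the red parts tray: slide the tray's transport lock all the way to its open end stop while the tray still sits in the dock, then lift the tray by its handle straight up about 10 cm and keep it there above the dock, level and steady, for a good three seconds. Keep it level all the way, because sorted small parts lie in it, and leave the other things on the ledge where they are. Finish while still holding the tray up in the air: do not put it down or let go.

Things in the scene. Friction and masses are not known exactly. Their poses are not given: they have to be found in the camera images.
- dock: Fixed grey dock plate, 8 mm thick, four low corner stops up to 18 mm above the ledge. Origin: on the ledge surface under the middle of the tray's place; the plate spans x -130 to +70, y -95 to +95 mm. x points away from the robot (within 0.5 rad), y left along the tray's long side, z up. The tray sits in it with 3 mm play each way. The lock track runs along y on the strip nearest the robot.
- lock (a joint): Transport lock slide on the dock, in m; grows along the dock's +y (left seen from the robot). Starts at 0 to 0.012, locked: its steel tongue lies over a lip at the tray's foot. The tray cannot rise until about 0.025; 0.045 is the end stop, fully open. Friction about 2 N; it stays where it is left.
- lock_knob (a point): Grip point on the lock's upright black square knob, 18 x 18 mm, faces parallel to the dock's axes, 105 mm from the tray's centre along the dock's -x. The point lies on the knob's axis, 52 mm above the ledge and 16 mm below the knob's top; the knob is free from 29 mm up. Axes as the dock's.
- tray_handle (a point): Grip point: centre of the tray's rigid carry handle, a black bar 14 mm wide (tray x), 16 mm high, 100 mm long (tray y), with 26 mm of open space down to the lid and a post 38 mm to either side. 87 mm above the ledge when docked, straight above the centre of mass. Axes as the tray's.
- tray_center (a point): Centre, half-way up, of the loose red parts tray with clear clip-on lid: 110 (x) x 160 (y) x 45 mm high without the handle; lid edge 3 mm and end clips 7 mm proud; 0.35 to 0.7 kg. The underside is 22.5 mm below, the handle bar's centre 56.5 mm above. Docked, its axes agree with the dock's and this point is 30.5 mm above the ledge.
- bowl: white ceramic bowl, 110 mm across, 45 mm high, just beyond the dock (bystander)
- mallet: mallet lying down, 56 mm thick head with black rubber tips, 230 mm wooden handle, to the left of the dock (bystander; origin under the head)
- wrench: flat stainless cone wrench, 180 x 30 x 5 mm, lying to the right of the dock (bystander)
- cage: aluminium bottle cage standing upright, 85 mm wide, 130 mm high, on one side of the ledge (bystander)
- oil_bottle: white plastic bottle, 50 mm across, 140 mm high, on one side of the ledge (bystander)
- jar: glass jar with steel cap, 66 mm across, 85 mm high, on one side of the ledge (bystander)
- lockring: steel ring lying flat, 52 mm across, 12 mm high, on the left side (bystander)
Things that resemble listed ones, but are neither listed nor needed, are in the scene too. Leave any orange look-alike of the part that bears tray_handle alone.

How it is judged (in metres and radians):
On the way, in this order (a step that is already met when the one before it is completed fails the run):
1. the lock is at its open end stop (last 4 mm) with the tray still seated in the dock (value of joint lock above 0.041 m and distance of tray_center from where it was at the start of the episode below 0.012 m), for 0.2 s.
2. the tray is held by the fingers 7 to 16 cm up, over the dock, level and still, for two seconds (height (world z) of tray_center between 0.1 and 0.19 m and horizontal distance between tray_center and dock below 0.04 m and angle between tray_center's own z axis and vertical below 0.09 rad and linear speed of tray below 0.02 m/s and angular speed of tray below 0.1 rad/s and contact force between tray and the fingers above 1 N and contact force between tray and dock below 0.05 N and value of joint lock above 0.041 m), for 2 s.
At the end, for the whole second after the job is handed in: The fingers hold the tray with its centre 100 to 190 mm above the ledge (raised 7 to 16 cm), within 40 mm sideways of the dock's origin, tilted under 0.09 rad, still (under 20 mm/s and 0.1 rad/s), touching nothing of the dock; the lock is still within 4 mm of its open end stop (all of step 2); the arm keeps its last pose, push and grip.
It fails at once if the tray is tipped by more than about 14 degrees (angle between tray_center's own z axis and vertical above 0.25 rad).
It fails at once if another thing on the ledge is shifted by more than 3 cm (distance of any of bowl, mallet, wrench, cage, oil_bottle, jar, lockring from where it was at the start of the episode above 0.03 m).
It also fails if it takes over 48 s, if anything falls off the work surface, if the arm or the gripper's body presses on something with over 40 N, if the wrist force passes 120 N, or if a joint passes its speed limit or range.

## Working session

There is one attempt and no reset: what is moved stays moved. The work goes in short steps, Python scripts to look and compute and a tool call to move; the robot and the scene stay as the last step left them, time stands still between calls to the robot, and variables do not carry over. Pictures are saved under pics/ and viewed, and the job is handed in when it is done.

Besides the shell and the picture viewer there is one more tool, called after ">>>" in YAML: its name, and indented under it one key for each argument. send_rows: Moves the arm, as the interface text tells. Its arguments: {"type":"object","properties":{"motion":{"type":"array"},"grip_force":{"type":"number"}},"required":["motion"]}

```bash
mkdir -p pics; ls
python3 - <<'E'
from plant import ctrl, optics
import cv2,pickle
print(ctrl.observe())
for n in ["side","top","wrist"]:
    s=optics.snapshot(n); pickle.dump(s,open(f"pics/{n}0.pkl","wb"))
    cv2.imwrite(f"pics/{n}0.png",s["img"][:,:,::-1])
    print(n,{k:s[k] for k in s if k not in("img","depth")})
E
```

```text
pics
{'time_s': 0.0, 'joint_positions': array([ 1.13268854e+00,  5.28380268e-02,  1.40177192e+00,  3.79969357e-06,
        1.68863198e+00, -7.02863300e-02]), 'joint_vel': array([-0.00031344,  0.00022924,  0.00022108, -0.00020775,  0.00021506,
        0.00076726]), 'joint_efforts': array([-7.31564364e-05, -3.81669009e+01, -3.60186303e+01,  3.06614731e-05,
        6.18278296e-03,  6.55468426e-06]), 'tcp_pos': array([188.73610798, 489.85957242, 403.84772269]), 'tcp_rot': array([-0.58271137,  0.58329984,  0.39962671, -0.40063357]), 'wrist_force': array([-0.04151717, -0.30212029,  0.02541494]), 'moment': array([ 0.0217844 ,  0.03628785, -0.01958413]), 'gripper_width': 85.19632085626498}
side {'fx': 523.1346710017684, 'fy': 523.1346710017684, 'cx': 325.5459449414415, 'cy': 237.9642543271545, 'origin': array([ -13.31829982, 1136.72441852, 1049.89815004]), 'rotation': array([-0.22322669, -0.10090505,  0.43343305,  0.86725071])}
top {'fx': 520.971540824111, 'fy': 520.971540824111, 'cx': 316.2599169271344, 'cy': 231.1633950184791, 'origin': array([ 478.39338279,   39.78620986, 1484.02775417]), 'rotation': array([ 0.71318573,  0.02713703, -0.02693361, -0.69993162])}
wrist {'fx': 355.9185708551586, 'fy': 355.9185708551586, 'cx': 320.91279577405936, 'cy': 238.7054222783079, 'origin': array([111.87248848, 518.89789353, 373.40607498]), 'rotation': array([ 0.8134883 , -0.13325076, -0.09108784,  0.55873431])}
```

View pics/top0.png

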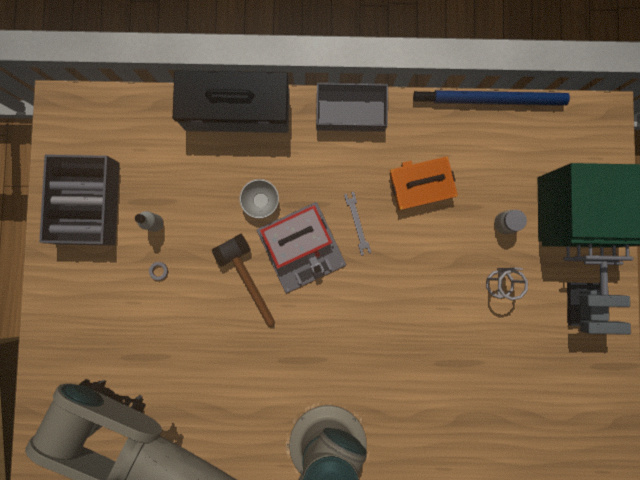

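View pics/side0.png

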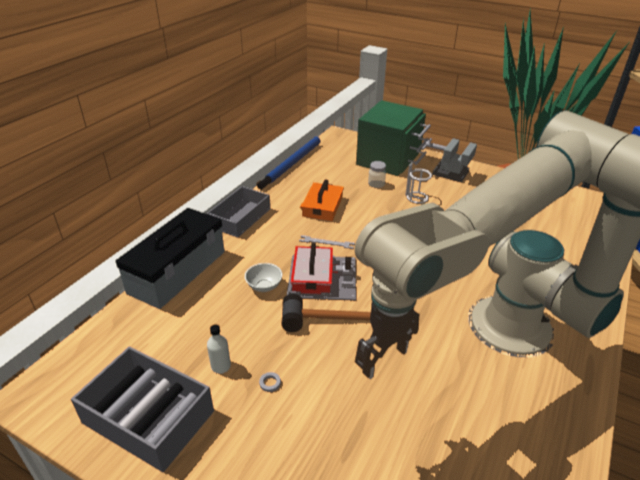

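View pics/wrist0.png

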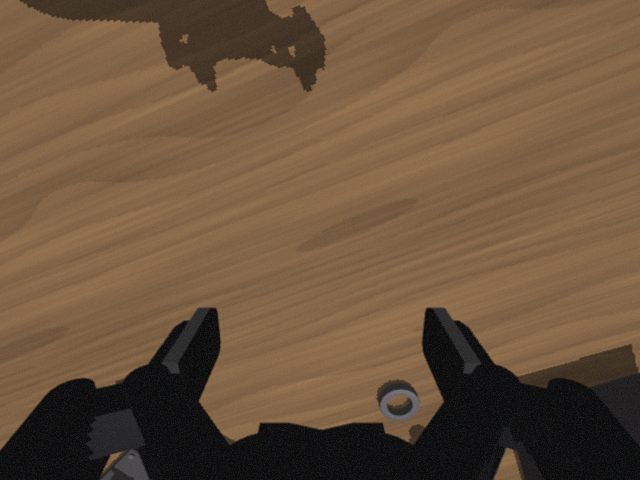

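The top view shows the red tray near (297,235), with the dock strip and knob near (315,268). An orange decoy sits at (425,182). The mallet is left of the dock and the wrench is right of it.

```bash
cat > h.py <<'E'
import numpy as np,cv2,pickle
from scipy.spatial.transform import Rotation as R
def rot(q): return R.from_quat([q[1],q[2],q[3],q[0]])
def cloud(s):
    v,u=np.mgrid[0:480,0:640]; d=s["depth"]
    p=np.stack([(u-s["cx"])/s["fx"]*d,-(v-s["cy"])/s["fy"]*d,-d],-1)
    return (p.reshape(-1,3)@rot(s["rotation"]).as_matrix().T+s["origin"]).reshape(480,640,3)
E
python3 - <<'E'
from h import *
s=pickle.load(open("pics/top0.pkl","rb")); P=cloud(s); im=s["img"].astype(int)
print("table z",np.median(P[300:350,320:450,2]))
sub=(slice(195,300),slice(250,350))
p=P[sub].reshape(-1,3); c=im[sub].reshape(-1,3)
red=(c[:,0]>120)&(c[:,1]<80)&(c[:,2]<80)
q=p[red];print("red",red.sum(),np.median(q,0))
r=cv2.minAreaRect(q[:,:2].astype(np.float32));print(r)
b=(p[:,2]>75)&(p[:,2]<105)&(c.max(1)<70)
print("handle",b.sum()); q=p[b]
print(q.mean(0),cv2.minAreaRect(q[:,:2].astype(np.float32)))
x=P[sub][...,2]
big=cv2.resize(s["img"][195:300,250:350],None,fx=7.5/1.5,fy=5,interpolation=cv2.INTER_CUBIC)
cv2.imwrite("pics/topcrop.png",big[:,:,::-1])
np.set_printoptions(linewidth=250)
print("z grid rows 252-285, cols 290-335"); print(x[57:90,40:85].astype(int))
E
```

```text
table z -0.3377846638383062
red 505 [575.22322521  95.12824836  52.70025227]
((552.4563598632812, 86.83689880371094), (174.53152465820312, 170.99755859375), 26.43880844116211)
handle 164
[571.63197184  97.49831632  94.06498947] ((538.6561889648438, 92.37015533447266), (105.67220306396484, 91.82880401611328), 7.269893169403076)
z grid rows 252-285, cols 290-335
[[52 50 54 ...  9 10  9]
 [53 56 50 ...  5  7  2]
 [54 51 54 ...  6 13 12]
 ...
 [ 5  7 10 ...  0  0  0]
 [ 3  8  9 ... -4  0 -1]
 [ 2  5  9 ...  0 -3  5]]
```

View pics/topcrop.png

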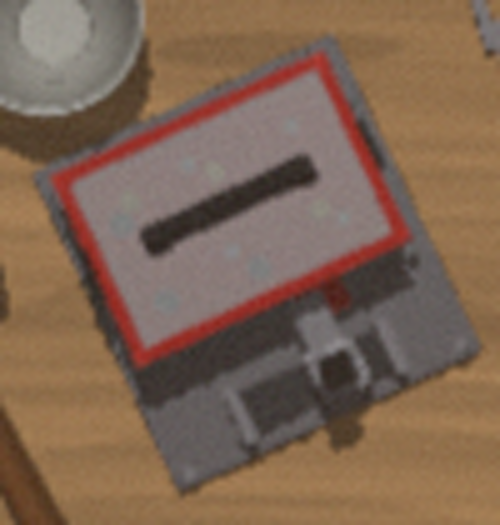

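```bash
cat >> h.py <<'E'
def ray(s,u,v,z):
    d=rot(s["rotation"]).apply([(u-s["cx"])/s["fx"],-(v-s["cy"])/s["fy"],-1.]); o=np.array(s["origin"])
    return o+d*(z-o[2])/d[2]
E
python3 - <<'E'
from h import *
s=pickle.load(open("pics/top0.pkl","rb")); im=s["img"].astype(int); P=cloud(s)
def comp(mask):
    n,l,st,ce=cv2.connectedComponentsWithStats(mask.astype(np.uint8),connectivity=8); k=1+np.argmax(st[1:,4]); return l==k
m=np.zeros((480,640),bool); m[200:275,258:336]=1
red=comp(m&(im[...,0]>110)&(im[...,1]<90)&(im[...,2]<90))
v,u=np.nonzero(red); pts=np.array([ray(s,a,b,53)[:2] for a,b in zip(u,v)],np.float32)
print("red rect",len(u),cv2.minAreaRect(pts))
m=np.zeros((480,640),bool); m[222:248,275:318]=1
h=comp(m&(im.max(2)<85)); v,u=np.nonzero(h)
pts=np.array([ray(s,a,b,95)[:2] for a,b in zip(u,v)],np.float32)
print("handle",len(u),pts.mean(0),cv2.minAreaRect(pts))
m=np.zeros((480,640),bool); m[262:276,310:326]=1
print(im[262:280,308:328].max(2))
print(np.round(P[262:280,308:328,2]).astype(int))
for (a,b) in [(317.6,269)]: print(ray(s,a,b,68))
E
```

```text
red rect 589 ((574.0674438476562, 98.0461196899414), (118.2112045288086, 168.16697692871094), 26.250411987304688)
handle 198 [572.62195  97.45199] ((571.9857788085938, 97.00531005859375), (15.709217071533203, 98.0877685546875), 26.16364860534668)
[[ 68  67  91 114 116 115 118 117 120 125 119 108 100  78  74  64  69  79
  107 117]
 [ 76  74  73 104 119 116 118 124 128 142 136 129 110  71  64  66  61  69
   89 117]
 [100  90  74  90 116 119 120 134 138 129 118 113 110  92  66  64  69  64
   74 107]
 [103  91  83 103 121 120 118 119 115  84  66  82 107 105  78  65  64  67
   68  88]
 [ 97  98 106 131 125 110  94  74  67  55  49  59  87 114 100  72  65  65
   66  77]
 [ 97  93  93 111 110  95  58  50  51  51  55  60  80 122 123  73  66  62
   62  68]
 [ 85  78  71  82 115  98  57  51  55  51  47  55  66 105 113 103  69  64
   65  61]
 [ 70  68  60  80 109 107  60  52  53  53  51  51  61  85 123 115  72  66
   67  61]
 [ 65  63  65  68  85 107  63  51  55  52  48  51  56  80 116 107  74  64
   76  80]
 [ 66  64  66  65  79  98  74  55  53  51  53  60  65  90 114 100  81  85
  100 100]
 [ 
[... 1153 characters left out ...]
 71 63 62 24 28 14 10 13  6]
 [18 18 12 13 22 30 35 66 63 69 72 67 64 66 27 28 17 13  5 14]
 [15 19 11 13 14 32 29 71 70 71 68 69 61 30 30 29 31  6 10  9]
 [12  7 17 10 17 22 32 25 70 67 24 28 22 24 29 14  2  5 11 12]
 [18 15 16 15 11 13 27 32 28 28 31 31 24  6 10  9  3  7  9  4]
 [17 18 13 13 16 16 24 32 35 29 29 14 12 12  9 12 16  6  5  0]
 [12 16 13 12 13 10  7 26 32  5  7 12  7  8  9  4 11  0  3 -2]
 [13 11 12 12  5  9 11  6  9 10 10  7  6  6  5  4 -3 -2  6  5]
 [ 9 18  7 12 10  5 11  6  7  7 11  6  5  3 -5 -4 -3 -1  2 -5]
 [ 3  5  6  9  6 10  7  7  9  9  0  3  0 -3 -2  5 -3 -2 -1  2]
 [ 6  3 13  6 11  8  8  6  6 -4  1  1 -5 -1 -6  5  3  4 -8  5]]
[484.11575246  35.65207248  68.        ]
```

```bash
cat >> h.py <<'E'
TH=np.deg2rad(26.2); DX=np.array([np.cos(TH),np.sin(TH),0]); DY=np.array([-np.sin(TH),np.cos(TH),0]); C=np.array([572.5,97.5,0])
def goto(o,grasp,jaw,adv):
    """needed tool-frame shift (current axes) to place grasp point, and yaw deg"""
    M=rot(o["tcp_rot"]).as_matrix(); g=o["tcp_pos"]+M[:,1]*adv
    # signed rotation about tool y bringing x to +-jaw
    best=None
    for sgn in(1,-1):
        j=M.T@(sgn*jaw); a=np.degrees(np.arctan2(-j[2],j[0]))
        if best is None or abs(a)<abs(best): best=a
    return M.T@(grasp-g),best,g,M
E
python3 - <<'E'
from h import *
from plant import ctrl
o=ctrl.observe(); np.set_printoptions(precision=3,suppress=True)
print(ctrl.tcp_to_grasp)
s=pickle.load(open("pics/top0.pkl","rb"));P=cloud(s)
m=np.zeros((480,640),bool); m[262:276,310:326]=1; m&=P[...,2]>50
v,u=np.nonzero(m);K=ray(s,u.mean(),v.mean(),68);print("knob",K,"dock:",(K-C)@DX,(K-C)@DY)
for jaw in (DX,DY):
    d,a,g,M=goto(o,np.array([K[0],K[1],52]),jaw,ctrl.tcp_to_grasp); print(d,a,g)
print(M)
for a,b in [(270,322),(256,295),(240,262),(235,250)]: 
    w=ray(s,a,b,36); print(a,b,w,"dock",(w-C)@DX,(w-C)@DY)
E
```

```text
154.70000000000002
knob [485.112  36.162  68.   ] dock: -105.4900690707998 -16.453560190552327
[-316.408  197.717 -439.738] 42.72610509862221 [188.652 489.727 249.399]
[-316.408  197.717 -439.738] -47.27393021329648 [188.652 489.727 249.399]
[[ 0.36  -0.    -0.933]
 [ 0.933 -0.001  0.36 ]
 [-0.001 -1.     0.   ]]
270 322 [336.407 163.776  36.   ] dock -182.57501684872017 163.70276311241113
256 295 [409.457 204.313  36.   ] dock -99.13349372205353 167.82330976923214
240 262 [499.579 251.21   36.   ] dock 2.434914641152582 170.11238261314818
235 250 [532.609 266.102  36.   ] dock 38.646400076373574 168.8912530645235
```

>>> send_rows:
  motion:
    - [-1,-13,0,-18,0]
    - [-1,-26,0,-36,0]
    - [-1,-26,0,-36,0]
    - [-1,-26,0,-36,0]
    - [-1,-26,0,-36,0]
    - [-1,-26,0,-36,0]
    - [-1,-26,0,-36,0]
    - [-1,-26,0,-36,0]
    - [-1,-26,0,-36,0]
    - [-1,-26,0,-36,0]
  grip_force: 40

```text
time_s: 1.15
tcp_pos: [419.6, 134.7, 404.6]
tcp_rot: [0.583, -0.583, -0.4, 0.4]
wrist_force: [0.9, 0.8, 0.2]
gripper_width: 85.3
```

>>> send_rows:
  motion:
    - [-1,-26,0,-36,0]
    - [-1,-26,0,-36,0]
    - [-1,-17,0,-26,0]
    - [-1,0,0,0,-8]
    - [-1,0,0,0,-8]
    - [-1,0,0,0,-8]
    - [-1,0,0,0,-8]
    - [-1,0,0,0,-8]
    - [-1,0,0,0,-7]
    - [-1,0,0,0,0]

```text
time_s: 2.15
tcp_pos: [485.7, 36.8, 404.4]
tcp_rot: [0.375, -0.375, -0.6, 0.6]
wrist_force: [0.3, 0.2, 0.6]
gripper_width: 85.2
```

Run:
```python
from h import *
from plant import ctrl,optics
np.set_printoptions(precision=3,suppress=True)
s=optics.snapshot("wrist");pickle.dump(s,open("pics/w1.pkl","wb"));cv2.imwrite("pics/w1.png",s["img"][:,:,::-1])
o=ctrl.observe();print(o["time_s"],o["joint_positions"],o["wrist_force"])
d,a,g,M=goto(o,np.array([485.1,36.2,53]),DY,154.7);print(d,a,g);print(M)
```

```text
2.2 [-0.    -0.055  1.509  0.     1.689 -2.021] [ 0.366 -0.042  0.326]
[ -0.426 196.732   0.662] -0.4231172185367077 [485.607  36.852 249.732]
[[-0.435 -0.    -0.9  ]
 [ 0.9    0.    -0.435]
 [ 0.    -1.     0.   ]]
```

View pics/w1.png

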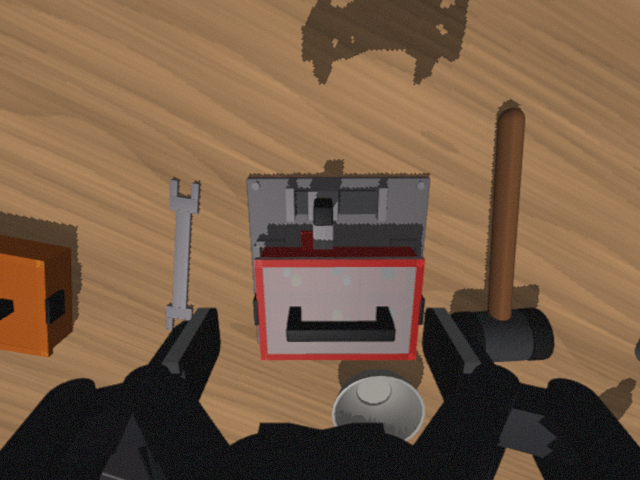

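The wrist view shows the tray outline square with the image (256–424, 258–360). The knob is at (323,212) and the handle at (341,330). Next I refine their positions from this closer view.

Run:
```python
from h import *
np.set_printoptions(precision=2,suppress=True)
s=pickle.load(open("pics/w1.pkl","rb"));P=cloud(s);im=s["img"].astype(int)
def rep(n,m):
    q=P[m]; r=cv2.minAreaRect(q[:,:2].astype(np.float32)); print(n,m.sum(),q.mean(0),r)
    c=np.array([*r[0],0]);print("   dock",(c-C)@DX,(c-C)@DY)
b=np.zeros((480,640),bool);b[185:235,305:345]=1
rep("knob",b&(P[...,2]>63)&(P[...,2]<73))
b[:]=0;b[300:345,280:400]=1
rep("handle",b&(P[...,2]>90)&(P[...,2]<100)&(im.max(2)<90))
b[:]=0;b[170:365,240:430]=1
rep("plate",b&(P[...,2]>5)&(P[...,2]<12))
rep("red",b&(P[...,2]>48)&(P[...,2]<58))
```

```text
knob 405 [483.51  37.35  67.74] ((484.0813903808594, 37.770896911621094), (18.223201751708984, 17.026763916015625), 25.669208526611328)
   dock -105.7050861112618 -14.555104016629672
handle 1678 [570.08  97.1   94.57] ((571.2105712890625, 98.17402648925781), (15.757950782775879, 98.74542236328125), 26.237924575805664)
   dock -0.8593640630430557 1.1740662315053978
plate 8791 [487.79  58.42   8.2 ] ((544.6005249023438, 84.98820495605469), (200.56179809570312, 190.17958068847656), 26.117212295532227)
   dock -30.55706828172518 1.0914687226030675
red 14349 [563.86  94.06  53.17] ((546.3673095703125, 85.7735595703125), (172.5615234375, 173.94810485839844), 26.103649139404297)
   dock -28.625067292266113 1.0160889518773195
```

>>> send_rows:
  motion:
    - [-1,1,15,1,0]
    - [-1,0,30,0,0]
    - [-1,0,30,0,0]
    - [-1,0,30,0,0]
    - [-1,0,30,0,0]
    - [-1,0,25,0,0]
    - [-1,0,18,0,0]
    - [-1,0,12,0,0]
    - [-1,0,6,0,0]
    - [-1,0,0,0,0]

```text
time_s: 3.2
tcp_pos: [484.2, 37.3, 208.0]
tcp_rot: [0.376, -0.375, -0.599, 0.599]
wrist_force: [-0.5, 0.0, 0.7]
gripper_width: 85.5
```

Run:
```python
from h import *
from plant import ctrl,optics
np.set_printoptions(precision=3,suppress=True)
s=optics.snapshot("wrist");cv2.imwrite("pics/w2.png",s["img"][:,:,::-1])
o=ctrl.observe();print(o["time_s"],o["wrist_force"])
d,a,g,M=goto(o,np.array([484.3,37.3,53]),DY,154.7);print(d,a,g)
```

```text
3.25 [0.378 0.52  0.678]
[0.071 1.23  0.224] -0.301827267891366 [484.532  37.334  54.23 ]
```

View pics/w2.png

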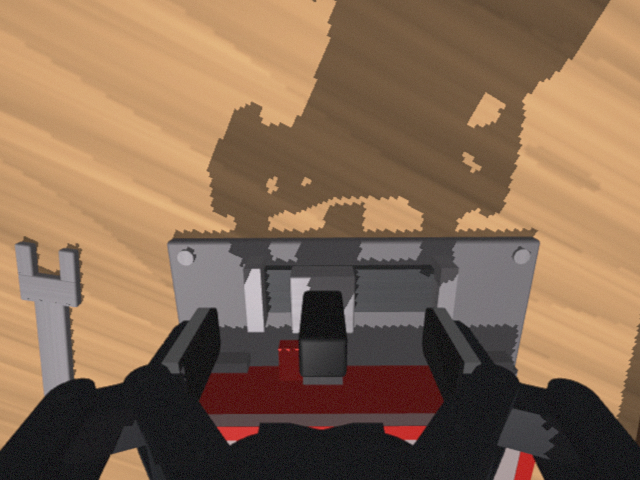

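The knob at (323,335) is centred between the open fingers, so I close on it.

>>> send_rows:
  motion:
    - [1,0,0,0,0]
    - [1,0,0,0,0]
    - [1,0,0,0,0]
    - [1,0,0,0,0]
    - [1,0,0,0,0]
    - [1,0,0,0,0]
    - [1,0,0,0,0]
    - [1,0,0,0,0]
  grip_force: 40

```text
time_s: 4.05
tcp_pos: [484.5, 37.3, 209.0]
tcp_rot: [-0.375, 0.375, 0.6, -0.599]
wrist_force: [-3.3, 0.3, 4.6]
gripper_width: 17.5
```

>>> send_rows:
  motion:
    - [1,2,0,0,0]
    - [1,3,0,0,0]
    - [1,4,0,0,0]
    - [1,4,0,0,0]
    - [1,4,0,0,0]
    - [1,4,0,0,0]
    - [1,4,0,0,0]
    - [1,3,0,0,0]
    - [1,2,0,0,0]

```text
time_s: 4.95
tcp_pos: [471.1, 64.5, 209.0]
tcp_rot: [0.375, -0.375, -0.599, 0.6]
wrist_force: [-1.6, -2.7, 5.8]
gripper_width: 17.4
```

>>> send_rows:
  motion:
    - [1,1,0,0,0]
    - [1,1,0,0,0]

```text
time_s: 5.15
tcp_pos: [470.3, 66.3, 209.0]
tcp_rot: [0.375, -0.375, -0.599, 0.599]
wrist_force: [-0.9, -2.4, 6.0]
gripper_width: 17.4
```

>>> send_rows:
  motion:
    - [1,1,0,0,0]
    - [1,1,0,0,0]

```text
time_s: 5.35
tcp_pos: [469.4, 68.0, 209.0]
tcp_rot: [0.375, -0.375, -0.599, 0.599]
wrist_force: [-1.9, -3.4, 6.1]
gripper_width: 17.2
```

>>> send_rows:
  motion:
    - [1,1,0,0,0]
    - [1,1,0,0,0]

```text
time_s: 5.55
tcp_pos: [468.6, 69.8, 209.0]
tcp_rot: [0.375, -0.375, -0.599, 0.599]
wrist_force: [-1.7, -2.9, 6.3]
gripper_width: 17.2
```

>>> send_rows:
  motion:
    - [1,1,0,0,0]
    - [1,1,0,0,0]

```text
time_s: 5.75
tcp_pos: [468.0, 70.9, 209.0]
tcp_rot: [0.374, -0.376, -0.599, 0.6]
wrist_force: [3.5, -10.9, 2.5]
gripper_width: 17.7
```

>>> send_rows:
  motion:
    - [1,1,0,0,0]
    - [1,1,0,0,0]

```text
time_s: 5.95
tcp_pos: [467.6, 71.7, 209.0]
tcp_rot: [0.373, -0.378, -0.598, 0.6]
wrist_force: [7.6, -19.3, 0.3]
gripper_width: 17.4
```

>>> send_rows:
  motion:
    - [1,1,0,0,0]
    - [1,1,0,0,0]

```text
time_s: 6.15
tcp_pos: [467.1, 72.4, 209.0]
tcp_rot: [0.372, -0.379, -0.597, 0.601]
wrist_force: [11.9, -26.9, -3.3]
gripper_width: 17.1
```

>>> send_rows:
  motion:
    - [1,0,0,0,0]
    - [1,0,0,0,0]
    - [1,0,0,0,0]
    - [1,-3,0,0,0]
    - [0,0,0,0,0]
    - [0,0,0,0,0]
    - [0,0,0,0,0]
    - [0,0,0,0,0]

```text
time_s: 6.95
tcp_pos: [467.1, 72.8, 208.4]
tcp_rot: [0.375, -0.375, -0.6, 0.6]
wrist_force: [0.7, 0.2, 0.4]
gripper_width: 42.8
```

>>> send_rows:
  motion:
    - [0,0,-8,0,0]
    - [0,0,-15,0,0]
    - [0,0,-25,0,0]
    - [0,0,-30,0,0]
    - [0,0,-30,0,0]
    - [0,0,-25,0,0]
    - [-1,0,-10,0,0]
    - [-1,0,0,0,0]

```text
time_s: 7.75
tcp_pos: [467.4, 72.5, 353.2]
tcp_rot: [-0.374, 0.376, 0.6, -0.599]
wrist_force: [0.8, 0.4, -0.4]
gripper_width: 70.5
```

Run:
```python
from h import *
from plant import ctrl,optics
np.set_printoptions(precision=3,suppress=True)
s=optics.snapshot("wrist");cv2.imwrite("pics/w3.png",s["img"][:,:,::-1]);P=cloud(s);im=s["img"].astype(int)
o=ctrl.observe();print(o["time_s"],o["wrist_force"],o["joint_positions"])
m=(P[...,2]>63)&(P[...,2]<73)&(im.max(2)<110)
n,l,st,ce=cv2.connectedComponentsWithStats(m.astype(np.uint8))
for k in range(1,n):
    if st[k,4]>150:
        r=cv2.minAreaRect(P[l==k][:,:2].astype(np.float32));c=np.array([*r[0],0]);print(ce[k],r,(c-C)@DX,(c-C)@DY)
d,a,g,M=goto(o,np.array([571.5,97.8,87]),DX,154.7);print(d,a,g);print(M)
```

```text
7.8 [-0.395  0.887  0.753] [ 0.076 -0.074  1.632  0.     1.583 -1.948]
[317.75  231.772] ((468.0057678222656, 69.5672378540039), (17.4201717376709, 17.54935073852539), 25.118391036987305) -106.09080237626168 21.071910465831987
[ -22.803  109.801 -104.795] 89.7365358062125 [467.261  72.459 196.774]
[[-0.437  0.    -0.899]
 [ 0.899  0.    -0.437]
 [ 0.    -1.    -0.   ]]
```

View pics/w3.png

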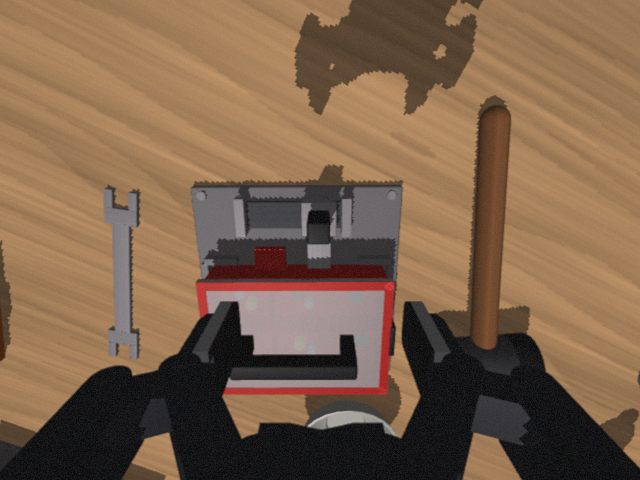

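The lock ran into a hard stop, with force rising to about 29 N. The knob moved from dock y −14.6 to +21 mm and stayed there, at (318,231). Next I go to the handle with a quarter turn.

>>> send_rows:
  motion:
    - [-1,-3,0,-12,0]
    - [-1,-5,0,-24,0]
    - [-1,-6,0,-28,0]
    - [-1,-6,0,-28,0]
    - [-1,-3,0,-13,0]
    - [-1,0,0,0,8]
    - [-1,0,0,0,8]
    - [-1,0,0,0,8]
    - [-1,0,0,0,8]
    - [-1,0,0,0,8]

```text
time_s: 8.8
tcp_pos: [571.6, 97.6, 349.1]
tcp_rot: [0.559, -0.558, -0.432, 0.435]
wrist_force: [0.1, 0.4, -0.2]
gripper_width: 85.0
```

>>> send_rows:
  motion:
    - [-1,0,0,0,8]
    - [-1,0,0,0,8]
    - [-1,0,0,0,8]
    - [-1,0,0,0,8]
    - [-1,0,0,0,8]
    - [-1,0,0,0,6]
    - [-1,0,0,0,4]
    - [-1,0,0,0,0]
    - [-1,0,0,0,0]

```text
time_s: 9.7
tcp_pos: [571.7, 97.6, 350.2]
tcp_rot: [0.689, -0.689, -0.158, 0.16]
wrist_force: [0.7, 0.1, 0.5]
gripper_width: 85.5
```

Run:
```python
from h import *
from plant import ctrl,optics
np.set_printoptions(precision=3,suppress=True)
s=optics.snapshot("wrist");cv2.imwrite("pics/w4.png",s["img"][:,:,::-1]);P=cloud(s);im=s["img"].astype(int)
o=ctrl.observe();print(o["time_s"],o["wrist_force"],o["joint_positions"])
m=(P[...,2]>88)&(P[...,2]<101)&(im.max(2)<110)
n,l,st,ce=cv2.connectedComponentsWithStats(m.astype(np.uint8))
for k in range(1,n):
    if st[k,4]>150:
        r=cv2.minAreaRect(P[l==k][:,:2].astype(np.float32));c=np.array([*r[0],0]);print(ce[k],r,(c-C)@DX,(c-C)@DY)
d,a,g,M=goto(o,np.array([571.5,97.8,87]),DX,154.7);print(d,a,g);print(M)
```

```text
9.75 [-0.396  0.188 -0.757] [ 0.105  0.229  1.314  0.     1.6   -0.349]
[322.364 239.241] ((571.325439453125, 98.57294464111328), (13.904383659362793, 100.00552368164062), 26.16693878173828) -0.5801729425997979 1.4812839153396957
[  0.315 108.85    0.113] -0.1744079587203558 [571.459  97.571 195.85 ]
[[ 0.899 -0.002 -0.439]
 [ 0.439 -0.     0.899]
 [-0.002 -1.     0.001]]
```

View pics/w4.png

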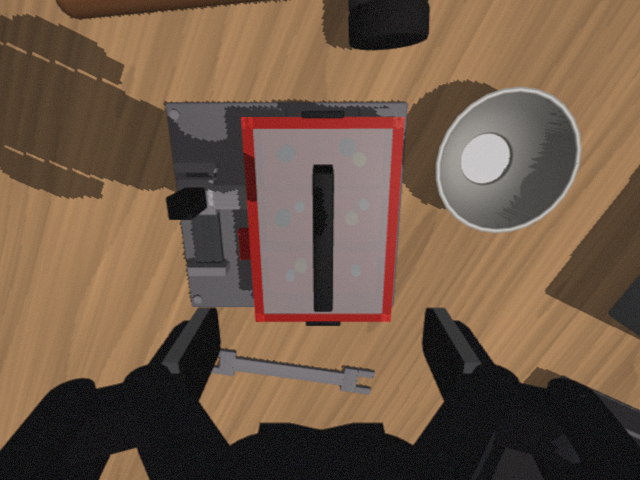

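The handle at (323,238) is centred and aligned under the gripper. I go down.

>>> send_rows:
  motion:
    - [-1,0,12,1,0]
    - [-1,0,20,0,0]
    - [-1,0,22,0,0]
    - [-1,0,20,0,0]
    - [-1,0,15,0,0]
    - [-1,0,10,0,0]
    - [-1,0,7,0,0]
    - [-1,0,3,0,0]
    - [-1,0,0,0,0]

```text
time_s: 10.65
tcp_pos: [571.5, 98.5, 242.8]
tcp_rot: [0.689, -0.689, -0.159, 0.159]
wrist_force: [0.7, 1.1, -0.3]
gripper_width: 85.6
```

Run:
```python
from h import *
from plant import ctrl,optics
np.set_printoptions(precision=3,suppress=True)
s=optics.snapshot("wrist");cv2.imwrite("pics/w5.png",s["img"][:,:,::-1])
o=ctrl.observe();print(o["time_s"],o["wrist_force"])
d,a,g,M=goto(o,np.array([571.4,98.5,87]),DX,154.7);print(d,a,g)
```

```text
10.7 [-0.82   0.098  1.113]
[-0.31   1.586  0.087] -0.27111147340412783 [571.715  98.557  88.586]
```

View pics/w5.png

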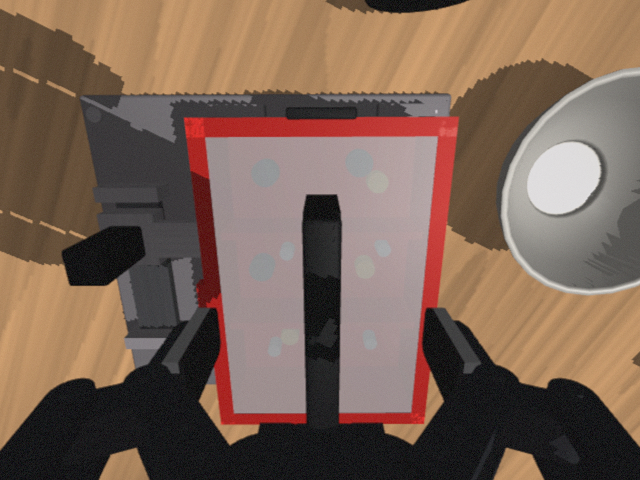

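The handle bar runs down the middle of the jaws at (322,300). I grip it firmly.

>>> send_rows:
  motion:
    - [-1,0,1.5,0,0]
    - [1,0,0,0,0]
    - [1,0,0,0,0]
    - [1,0,0,0,0]
    - [1,0,0,0,0]
    - [1,0,0,0,0]
    - [1,0,0,0,0]
    - [1,0,0,0,0]
    - [1,0,0,0,0]
  grip_force: 80

```text
time_s: 11.6
tcp_pos: [571.5, 98.6, 241.4]
tcp_rot: [0.689, -0.689, -0.159, 0.158]
wrist_force: [1.6, 1.9, -0.1]
gripper_width: 13.2
```

>>> send_rows:
  motion:
    - [1,0,-1,0,0]
    - [1,0,-1,0,0]
    - [1,0,-2,0,0]
    - [1,0,-2,0,0]

```text
time_s: 12.0
tcp_pos: [571.2, 98.5, 246.9]
tcp_rot: [0.689, -0.689, -0.158, 0.159]
wrist_force: [0.4, 0.2, -4.3]
gripper_width: 12.4
```

The wrist carries −4.3 N, about 0.44 kg, so the tray's weight is on the gripper and the lock isn't holding it. I continue the lift.

>>> send_rows:
  motion:
    - [1,0,-3,0,0]
    - [1,0,-5,0,0]
    - [1,0,-6,0,0]
    - [1,0,-7,0,0]
    - [1,0,-7,0,0]
    - [1,0,-7,0,0]
    - [1,0,-7,0,0]
    - [1,0,-7,0,0]
    - [1,0,-7,0,0]
    - [1,0,-7,0,0]

```text
time_s: 13.0
tcp_pos: [571.4, 98.5, 310.8]
tcp_rot: [0.689, -0.689, -0.159, 0.159]
wrist_force: [-0.5, 0.3, -2.7]
gripper_width: 12.8
```

>>> send_rows:
  motion:
    - [1,0,-7,0,0]
    - [1,0,-7,0,0]
    - [1,0,-6,0,0]
    - [1,0,-5,0,0]
    - [1,0,-3,0,0]
    - [1,0,-2,0,0]
    - [1,0,-1,0,0]
    - [1,0,0,0,0]

```text
time_s: 13.8
tcp_pos: [571.4, 98.5, 341.1]
tcp_rot: [0.689, -0.689, -0.159, 0.159]
wrist_force: [1.0, 0.6, -3.4]
gripper_width: 12.6
```

>>> send_rows:
  motion:
    - [1,0,0,0,0]
    - [1,0,0,0,0]
    - [1,0,0,0,0]
    - [1,0,0,0,0]
    - [1,0,0,0,0]
    - [1,0,0,0,0]
    - [1,0,0,0,0]
    - [1,0,0,0,0]
    - [1,0,0,0,0]
    - [1,0,0,0,0]

```text
time_s: 14.8
tcp_pos: [571.4, 98.5, 341.2]
tcp_rot: [0.689, -0.689, -0.159, 0.159]
wrist_force: [0.4, 0.0, -3.4]
gripper_width: 12.8
```

Run:
```python
from h import *
from plant import ctrl,optics
np.set_printoptions(precision=3,suppress=True)
for n in("side","top","wrist"):
    s=optics.snapshot(n);cv2.imwrite(f"pics/{n}6.png",s["img"][:,:,::-1]);P=cloud(s);im=s["img"].astype(int)
    m=(im[...,0]>110)&(im[...,1]<90)&(im[...,2]<90)&(P[...,2]>90)&(P[...,2]<180)
    q=P[m];
    if n=="wrist":
        q=P[m&(abs(P[...,2]-np.median(q[:,2]))<15)]
        # plane fit
        c=q.mean(0);A=np.c_[q[:,:2]-c[:2],np.ones(len(q))];x=np.linalg.lstsq(A,q[:,2],rcond=None)[0];print(n,len(q),"z",c,x)
    if n=="side": cv2.imwrite("pics/side6c.png",cv2.resize(s["img"][150:350,220:460],None,fx=3,fy=3)[:,:,::-1])
o=ctrl.observe();print(o["time_s"],o["wrist_force"],o["tcp_pos"],o["gripper_width"])
```

```text
wrist 10225 z [557.599 148.934 153.336] [  0.001   0.002 153.336]
14.95 [ 0.321  0.705 -3.883] [571.367  98.47  341.225] 12.577055521246285
```

View pics/side6c.png

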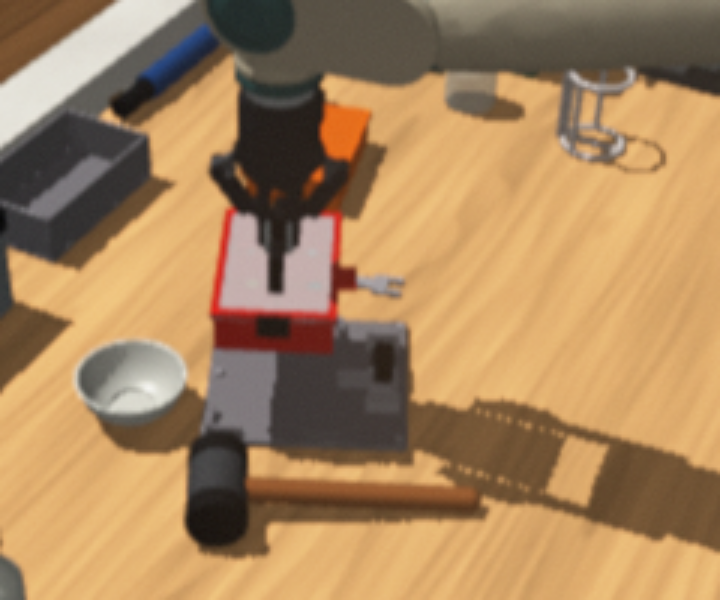

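View pics/wrist6.png

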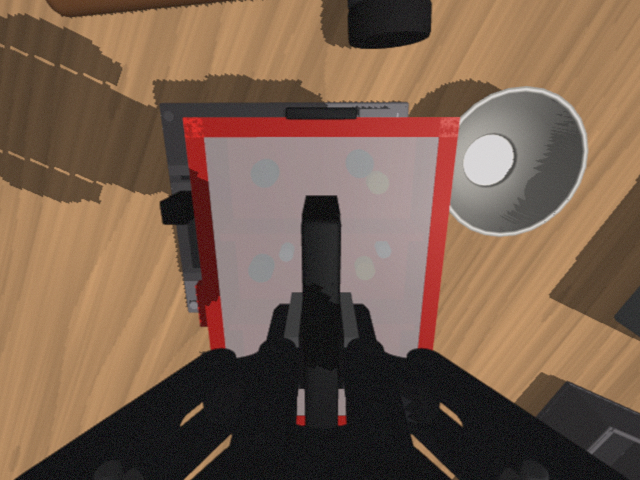

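View pics/top6.png

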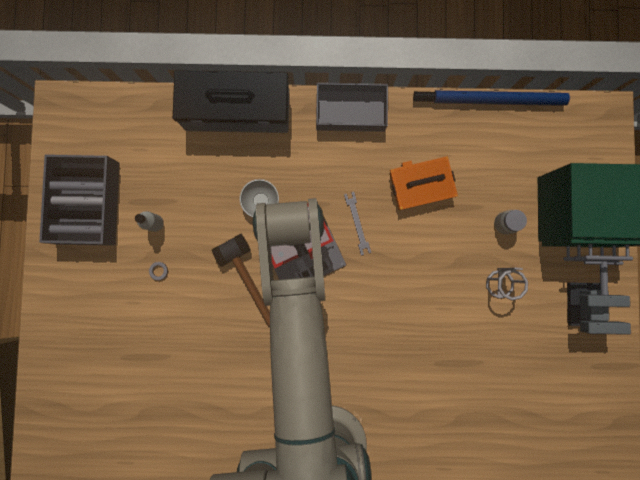

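The side and wrist views show the tray about 100 mm up over the dock and level: the lid is at z = 153 with a tilt of about 0.002 rad. The lock knob is still at the open end, and the top view shows the other things in place. I now hold for over three seconds.

>>> send_rows:
  motion:
    - [1,0,0,0,0]
    - [1,0,0,0,0]
    - [1,0,0,0,0]
    - [1,0,0,0,0]
    - [1,0,0,0,0]
    - [1,0,0,0,0]
    - [1,0,0,0,0]
    - [1,0,0,0,0]
    - [1,0,0,0,0]
    - [1,0,0,0,0]

```text
time_s: 15.95
tcp_pos: [571.4, 98.5, 341.2]
tcp_rot: [0.689, -0.689, -0.159, 0.159]
wrist_force: [0.0, 0.6, -3.6]
gripper_width: 12.7
```

>>> send_rows:
  motion:
    - [1,0,0,0,0]
    - [1,0,0,0,0]
    - [1,0,0,0,0]
    - [1,0,0,0,0]
    - [1,0,0,0,0]
    - [1,0,0,0,0]
    - [1,0,0,0,0]
    - [1,0,0,0,0]
    - [1,0,0,0,0]
    - [1,0,0,0,0]

```text
time_s: 16.95
tcp_pos: [571.4, 98.5, 341.2]
tcp_rot: [0.689, -0.689, -0.159, 0.159]
wrist_force: [0.8, -0.1, -3.6]
gripper_width: 12.8
```

>>> send_rows:
  motion:
    - [1,0,0,0,0]
    - [1,0,0,0,0]
    - [1,0,0,0,0]
    - [1,0,0,0,0]
    - [1,0,0,0,0]
    - [1,0,0,0,0]
    - [1,0,0,0,0]
    - [1,0,0,0,0]
    - [1,0,0,0,0]
    - [1,0,0,0,0]

```text
time_s: 17.95
tcp_pos: [571.4, 98.5, 341.2]
tcp_rot: [0.689, -0.689, -0.159, 0.159]
wrist_force: [-0.8, 0.3, -3.9]
gripper_width: 13.0
```

Run:
```python
from h import *
from plant import ctrl,optics
np.set_printoptions(precision=3,suppress=True)
s=optics.snapshot("wrist");P=cloud(s);im=s["img"].astype(int)
m=(im[...,0]>110)&(im[...,1]<90)&(im[...,2]<90)&(abs(P[...,2]-153)<15)
q=P[m];c=q.mean(0);A=np.c_[q[:,:2]-c[:2],np.ones(len(q))];print(np.linalg.lstsq(A,q[:,2],rcond=None)[0])
o=ctrl.observe();print(o["time_s"],o["wrist_force"],o["tcp_pos"],o["gripper_width"],o["joint_vel"])
print(ctrl.hand_in())
```

```text
[  0.002   0.002 153.326]
18.0 [-0.137 -0.975 -2.831] [571.361  98.486 341.18 ] 12.750627689663569 [-0.     0.001 -0.     0.     0.001 -0.001]
the job is handed in; nothing more can be done
None
```

The lock is open and the tray is held level about 10 cm above the dock. I handed the job in at 18.0 s with the arm still holding it; no verdict was reported.

- **Lock:** I gripped the knob and slid it left until it hit a hard stop, where the push force rose to about 29 N. The camera put the knob's travel at about 36 mm, and it was still at the open end after the lift. I judged the end stop by force and camera, since the joint value cannot be read directly.
- **Tray:** I gripped the handle at 80 N and lifted straight up. I then held it still for more than 4 s. At the last check the lid was at z = 153 mm, so the tray's centre was at about 130 mm, with a tilt of about 0.003 rad.
- **Other things:** In the top view after the lift, everything else on the ledge, including the orange look-alike, looked unmoved. I judged this by eye. The arm hid part of the dock area from above.

One reading disagrees slightly: with the tray up, the wrist force varied between −2.7 and −4.3 N, so the weight it implies, roughly 0.3–0.45 kg, is only approximate. No check failed.

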